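# Bolt the mini centrifuge's lid and hold its run paddle at the set speed

### The job

Spin the samples down in the mini centrifuge: slide the bolt on its closed lid fully home into the keeper, and only then press the spring-loaded run paddle down until the small tooth on the edge of its pad is level with the pointer on the post beside it. Do not push the tooth more than a centimetre below the pointer, do not shift the pointer, and leave the other things on the bench alone. The paddle springs back if let go, so the program must finish while still holding it pressed, steady at the pointer.

Things in the scene. Friction and masses are not known exactly. Their poses are not given: they have to be found in the camera images.
- unit: the mini centrifuge, fixed to the bench: white housing with a closed grey lid at its left (+y), a low white console at its right (-y). 180 mm deep, 260 mm wide. Origin: on the bench under it; own x points to its back, y to its left, z up; the body spans x -0.100 to 0.080, y -0.130 to 0.130. Lid top 80 mm above the bench, with a round window 18 mm high behind the bolt (its nearest edge 37 mm behind the bolt's line); console top 44 mm above the bench.
- bolt (a joint): travel of the lid bolt, a steel barrel bolt lying along the unit's y on the lid's front edge. 0 = fully drawn back (left), 0.045 m = fully home at its stop, rod through the keeper at the right of the lid. It slides to the unit's -y (right), with 2.5 N of friction, and stays where it is left.
- bolt_knob (a point): top of the bolt's upright knob, which moves with the bolt: 12 mm thick stem with a 14 mm head, top 132 mm above the bench and 52 mm above the lid. The knob can be gripped or pushed in its upper 28 mm, all of which stands clear above the 24 mm high staples the rod runs in and above the window.
- bolt_home (a point): where the top of the bolt's knob is when the bolt is fully home (fixed to the unit)
- paddle (a joint): angle of the run paddle, a spring-loaded lever over the console, hinged at its back end, pad at its front end towards the robot. 0 = released (pad up), grows as the pad is pressed down, 0.42 rad = bottomed. The spring always pushes it back up: about 3 N at the pad when released, 7 N half-way, 11 N at the bottom. Hinge 100 mm above the bench, 105 mm behind the pad's centre; the released paddle rises 0.20 rad towards the pad, so it is level at a joint value of 0.20.
- paddle_pad (a point): centre of the upper face of the paddle's black pad, 44 mm (along the paddle) by 36 mm (across), 10 mm thick; moves with the paddle; 126 mm above the bench when released
- paddle_mark (a point): tip of the small steel tooth on the right edge of the pad, at half the pad's thickness, the mark to be read against the pointer; moves with the paddle; 121 mm above the bench when released, 77 mm when bottomed
- pointer_tip (a point): tip of the pointer: a small flat steel finger on a dark collar, 18 mm across, which someone has set at a height on the thin upright post (131 mm tall) standing at the right of the paddle's pad, 40 mm from the pad's centre; it points to the pad and is 88 to 108 mm above the bench. It marks the height at which the paddle's tooth is to be held. The collar slides only when pushed with more than 8 N.
- reagent_bottle: small amber reagent bottle, 36 mm across, 75 mm tall, standing left of the centrifuge; to be left alone. Origin: centre of its underside.
- flow_case: flat white case, 55x85x18 mm, lying on the bench in front of the centrifuge's console; to be left alone. Origin: centre of its underside.
- tube: standing screw-cap tube, 34 mm across, 114 mm tall, to the right; to be left alone. Origin: centre of its underside.
- sample_carton: small blue box, 68x68x50 mm, to the right; to be left alone. Origin: centre of its underside.
- marker: marker pen, 135 mm long, 16 mm thick, lying to the right; to be left alone. Origin: centre of its underside.
- mouse: black computer mouse, 104x56x37 mm, to the right; to be left alone. Origin: centre of its underside.

How it is judged:
By the outcome, as a careful person would: the job done as asked, in the order asked, and still so for the second after the job is handed in, while the arm keeps its last pose, push and grip.
It also fails if it takes over 38 s, if anything falls off the work surface, if the arm or the gripper's body presses on something with over 40 N, if the wrist force passes 120 N, or if a joint passes its speed limit or range.

### The arm

A 6-joint arm with a two-finger parallel gripper is mounted at the origin on a cart in front of the work surface, level with it; the furniture and walls round the work are solid. World frame = base frame: x ahead of the robot, y to its left, z up, the work surface at z = 0. Lengths are in mm, angles in degrees, forces in N, time in s.
With the tool pointing down it reaches from about 325 to 925 mm from the base axis. Payload 3.1 kg.
Tool frame: the origin (TCP) lies at the very end of the fingers, on their centre line; the grasp point (between the pads) lies grasp_offset behind it (grasp_offset is the distance from the TCP to the grasp point, in mm); z points along the fingers, y is the line along which they close (so a half turn about z gives the same grasp; the last joint's range is limited). The gripper opens to 85 mm and grips with 20 to 120 N. Pads are 22 mm wide; open, the fingers measure 114 mm over their backs; the gripper's body (76 mm by 85 mm) begins 54 mm behind the grasp point. The pads swing forward as they close: fully open they stand 13 mm farther back than shut.
Start: joints at [-72.261, 12.427, 92.441, -0, 75.132, -6.429], TCP at [255.899, -570.224, 231.3] pointing down, gripper open.
Joint ranges: [-157.48, 157.48], [-44.54, 120.13], [17.64, 146.25], [-64.5, 244.5], [7.68, 150.69], [-147.95, 147.95]. Speed limits (degrees/s): [159.86, 159.86, 180, 180, 180, 180].

### API

Orientations are given as [roll, pitch, yaw] about the fixed x, y, z axes, in that order (R = Rz(yaw) Ry(pitch) Rx(roll)).
In Python, from station import * gives the robot as it stands. Calls block until the motion is done:
- goto(position, orientation): joint-space move of the TCP to a pose.
- move_l(position, attitude=None, speed=150): straight line of the TCP; attitude=None keeps the orientation; speed is the mean speed in mm/s.
- move_j(angles): joint-space move.
- grip(opening, squeeze=None): finger opening in mm; squeeze is the grip in N (None keeps the last); returns when the fingers have stopped.
- wait(seconds).
- solve_ik(position, orientation): joint angles nearest the present ones, or None.
- get_obs(): the state.
- get_image(name): name is "side" or "top" or "wrist"; returns the picture (420x560x3 uint8, red, green, blue); there is no depth.
- get_calibration(name): a dict with "fx", "fy", "cx", "cy" (pixels), "R" (3x3) and "t" (3): a world point X has camera coordinates R X + t; the wrist camera has in their place "mount" (4x4, takes a point from camera to tool coordinates, whose origin is the TCP and whose axes are the flange's). Camera axes: x right, y down, z forward; pixel columns grow to the right and rows downward; lengths in mm; the calibration is good to about 2 mm. A picture is of the moment at which its call begins: read the wrist's pose just before it. get_calibration takes no time and is no camera call.
A pose or a line that the arm cannot do raises Unreachable and nothing moves.
- sign_off(): hands the job in; it is judged then, once.
Trained networks look in the newest picture that a camera, given by its name, has taken for a name from the list of things; names that differ only in an ending like _2 or _b are one class to them, and where a whole thing is asked for, a point or a joint stands for the part that bears it (a point fixed in the world has none). Each returns a list of dicts, best first, with "score" (0 to 1); they miss things now and then, are a little off and sometimes report something else, mostly with a low value. They report only what shows in the picture. A call takes as long as a camera call.
- spot_in(name, camera): "extent" ([centre column, centre row, width, height] in pixels, round what is visible of it).
- regions_of(name, camera): "region" (420x560 bool, what is visible of it) and "extent" ([centre column, centre row, width, height] in pixels, round what is visible of it).
The state is a dict: "t": time; "joint_pos": joint angles; "qvel": joint speeds; "effort": joint torques, N m; "tcp_pos": TCP position; "ee_rot": TCP orientation; "wrist_force": force on the tool from outside, world axes, zero at the start; "moment": the same for the moment, N m; "grip_width": finger opening in mm; "grip_force": force on a finger pad.
Only numpy, scipy, OpenCV 4.12 (cv2) and the standard library are available. Lean on these libraries where they do the work, as an engineer would, in place of code of your own. Each camera call takes 0.05 s, during which the arm holds its last target. There are 200 camera calls.

## Working session

There is one attempt and no reset: what is moved stays moved. The work goes in short steps, each a Python script; the robot and the scene stay as the last script left them, time stands still between calls to the robot, and variables do not carry over. Pictures are saved under pics/ and viewed, at most 10 in all, crops included, and the job is handed in when it is done.

```bash
ls; mkdir -p pics; cat > h.py <<'E'
from station import *
import numpy as np, cv2
def save(cam,fn,crop=None,sc=1):
    im=get_image(cam)[:,:,::-1]
    if crop: im=im[crop[1]:crop[3],crop[0]:crop[2]]
    cv2.imwrite('pics/'+fn,cv2.resize(im,None,fx=sc,fy=sc,interpolation=cv2.INTER_CUBIC))
def ray(c,uv):
    R=np.array(c['R']);t=np.array(c['t'])
    d=R.T@np.array([(uv[0]-c['cx'])/c['fx'],(uv[1]-c['cy'])/c['fy'],1.]);return -R.T@t,d/np.linalg.norm(d)
def at_z(c,uv,z):
    o,d=ray(c,uv);return o+d*(z-o[2])/d[2]
def proj(c,X):
    p=np.array(c['R'])@np.array(X)+np.array(c['t']);return [p[0]/p[2]*c['fx']+c['cx'],p[1]/p[2]*c['fy']+c['cy']]
E
python3 - <<'E'
from h import *
save('top','top0.png');save('side','side0.png')
for cam in('top','side'):
    c=get_calibration(cam);print(cam,c['fx'],np.round(ray(c,(280,210)),2).tolist())
    for n in ['unit','bolt_knob','paddle_pad','paddle_mark','pointer_tip','flow_case','reagent_bottle','tube']:
        print(n,[(np.round(d['extent'],1).tolist(),round(d['score'],2)) for d in spot_in(n,cam)[:2]])
o=get_obs();print(o['t'],o['grip_width'],o['ee_rot'])
E
```

```text
pics
top 447.93262668894306 [[409.17, -87.81, 1262.82], [0.11, -0.01, -0.99]]
unit [([209.5, 204.8, 102.6, 70.0], 0.79), ([237.4, 193.7, 19.3, 48.0], 0.52)]
bolt_knob [([183.8, 228.4, 46.2, 6.1], 0.56), ([208.5, 203.1, 104.8, 73.1], 0.51)]
paddle_pad [([240.3, 193.8, 13.4, 52.3], 0.74)]
paddle_mark [([236.9, 192.3, 16.1, 49.6], 0.84), ([347.1, 233.0, 16.1, 13.6], 0.6)]
pointer_tip [([257.8, 208.8, 16.0, 1.5], 0.62)]
flow_case [([238.6, 251.1, 29.9, 29.9], 0.94)]
reagent_bottle [([150.4, 211.0, 17.8, 15.6], 0.52)]
tube [([347.9, 231.7, 14.5, 14.6], 0.63)]
side 415.2587714480452 [[313.51, 790.0, 750.23], [0.2, -0.77, -0.6]]
unit [([352.8, 180.1, 28.6, 17.4], 0.53)]
bolt_knob [([272.6, 271.9, 11.8, 43.2], 0.57)]
paddle_pad [([256.2, 217.9, 52.7, 9.1], 0.65)]
paddle_mark [([256.2, 213.3, 50.7, 17.0], 0.75), ([239.4, 322.5, 15.4, 35.8], 0.43)]
pointer_tip []
flow_case [([309.4, 257.9, 27.5, 27.2], 0.8)]
reagent_bottle [([240.5, 321.2, 18.2, 33.8], 0.79)]
tube [([313.6, 179.3, 14.1, 35.5], 0.7)]
0.9 85.03059150205243 [ 1.79998060e+02 -6.83971434e-04  2.41661029e+01]
```

```bash
python3 - <<'E'
import cv2,numpy as np
a=cv2.imread('pics/top0.png')[150:290,130:310];b=cv2.imread('pics/side0.png')[170:350,200:360]
f=lambda i:cv2.resize(i,(800,int(800*i.shape[0]/i.shape[1])),interpolation=cv2.INTER_CUBIC)
a=f(a);print(a.shape);cv2.imwrite('pics/topc.png',a[:600])
cv2.imwrite('pics/sidec.png',cv2.resize(b,None,fx=3.3,fy=3.3,interpolation=cv2.INTER_CUBIC))
E
```

```text
(622, 800, 3)
```

View pics/topc.png

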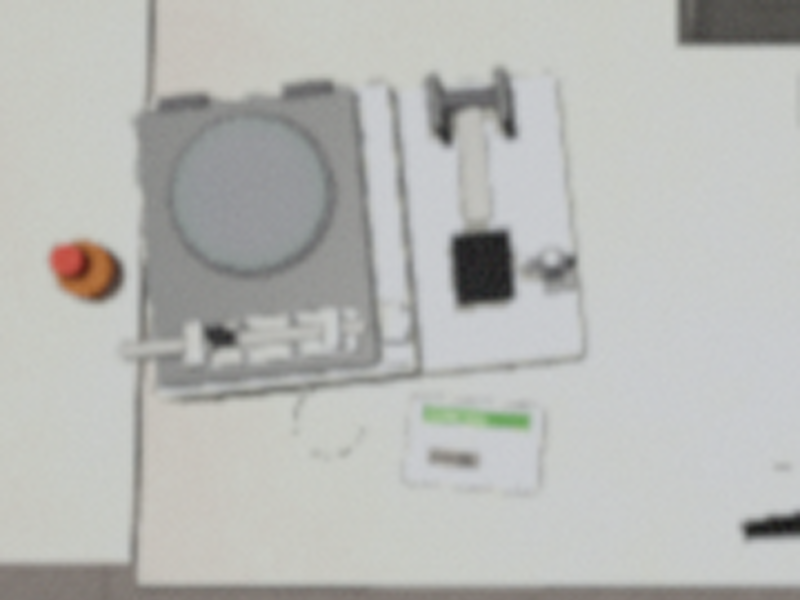

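View pics/sidec.png

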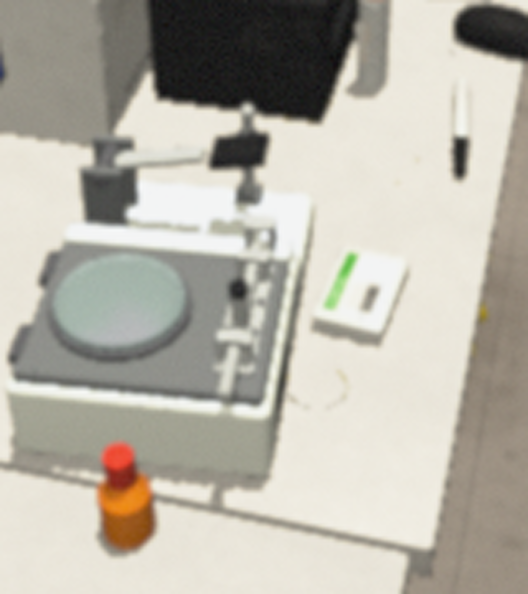

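The top view shows the knob head at about (179,225), the pad centre at (239,210) and the post top near (254,208). The side view shows the knob at (272,257), the pad at (272,215) and the collar near (275,228).

```bash
python3 - <<'E'
from h import *
ct=get_calibration('top');cs=get_calibration('side')
T=lambda u,v:(130+u/4.444,150+v/4.444)
S=lambda u,v:(200+u/3.3,170+v/3.3)
def tri(a,b):
    o1,d1=ray(ct,a);o2,d2=ray(cs,b)
    s=np.linalg.lstsq(np.c_[d1,-d2],o2-o1,rcond=None)[0];p,q=o1+s[0]*d1,o2+s[1]*d2
    return np.round((p+q)/2,1),round(float(np.linalg.norm(p-q)),1)
print('knob',tri(T(215,332),S(238,284)),at_z(ct,T(218,335),130))
print('pad',tri(T(483,268),S(239,150)),at_z(ct,T(483,268),126))
print('FR',at_z(ct,T(583,355),44),'BR',at_z(ct,T(560,75),44),'FLlid',at_z(ct,T(158,385),80),'FRlid',at_z(ct,T(380,362),80),'post',at_z(ct,T(550,256),131))
print('case',at_z(ct,T(475,445),18),'bottle',at_z(ct,T(68,258),75))
w=get_calibration('wrist');print(w['fx'],w['cx'],w['cy'],np.round(w['mount'],3).tolist());
import station
E
```

```text
knob (array([499.3, 159.1, 130.1]), 1.8) [498.46694287 157.54547987 130.        ]
pad (array([538.5,   7.8, 119.6]), 0.8) [537.43215961   7.15111679 126.        ]
FR [493.03174691 -47.82266862  44.        ] BR [667.69896382 -32.7792449   44.        ] FLlid [472.63413161 203.24924498  80.        ] FRlid [486.34646511  71.68329193  80.        ] post [543.79765438 -31.55241191 131.        ]
case [438.65681641  20.07298765  18.        ] bottle [549.12741906 260.64758248  75.        ]
370.25069265055055 277.4978855584038 208.45747030030523 [[0.0, -0.962, -0.274, 70.263], [1.0, -0.0, 0.001, 0.021], [-0.001, -0.274, 0.962, -143.782], [0.0, 0.0, 0.0, 1.0]]
```

```bash
cat >> h.py <<'E'
from scipy.spatial.transform import Rotation as Ro
W=get_calibration('wrist');M=np.array(W['mount'])
def wcam():
    o=get_obs();Rt=Ro.from_euler('xyz',o['ee_rot'],degrees=True).as_matrix()
    Rc=Rt@M[:3,:3];p=np.array(o['tcp_pos'])+Rt@M[:3,3]
    c=dict(W);c['R']=Rc.T;c['t']=-Rc.T@p;return c
def look(target,az,el,dist,flip=1):
    # camera looking at target, azimuth az (deg), el below horizontal; returns tcp pos, rpy
    a,e=np.radians([az,el]);z=np.array([np.cos(a)*np.cos(e),np.sin(a)*np.cos(e),-np.sin(e)])
    x=np.array([np.sin(a),-np.cos(a),0])*flip;y=np.cross(z,x)
    Rc=np.c_[x,y,z];Rt=Rc@M[:3,:3].T
    pc=np.array(target)-dist*z;return pc-Rt@M[:3,3],Ro.from_matrix(Rt).as_euler('xyz',degrees=True)
E
python3 - <<'E'
from h import *
for el in(10,20,30,40,50):
  for dist in(180,220,260):
    for az in(-25,0,25):
     for f in(1,-1):
      p,r=look((541,-15,110),az,el,dist,f);q=solve_ik(p,r)
      if q is not None:print(el,dist,az,f,np.round(p),np.round(r),np.round(q))
E
```

```text
10 180 -25 1 [517.  -3.  86.] [  0. -84. 155.] [ 12.  46. 134. 217.  96. -90.]
10 180 -25 -1 [525.  -8. 142.] [-180.   64.  155.] [  8.  -1. 143. 237.  36.  55.]
10 180 0 1 [514. -15.  86.] [   0.  -84. -180.] [-23.  48. 140. 156. 103. -93.]
10 180 25 1 [516. -26.  86.] [   0.  -84. -155.] [-47.  45. 133. 108.  95. -88.]
10 180 25 -1 [525. -22. 142.] [-180.   64. -155.] [-40.   0. 141.  92.  54. 134.]
10 220 -25 1 [481.  13.  93.] [  0. -84. 155.] [ 18.  45. 137. 223.  97. -89.]
10 220 0 1 [475. -15.  93.] [   0.  -84. -180.] [-29.  49. 144. 150. 107. -97.]
10 220 25 1 [481. -43.  93.] [   0.  -84. -155.] [-55.  44. 135. 100.  96. -90.]
10 220 25 -1 [490. -39. 149.] [-180.   64. -155.] [-47.  -4. 144.  86.  59. 136.]
10 260 -25 1 [445.  30. 100.] [  0. -84. 155.] [ 25.  44. 139. 230.  98. -87.]
10 260 25 1 [445. -60. 100.] [   0.  -84. -155.] [-64.  43. 137.  91.  96. -91.]
20 180 -25 1 [513.  -2.  91.] [-180.  -86.  -25.] [ 13.  33. 139. 218.  80. -95.]
20 180 0 1 [510. -15.  91.] [-180.  -86.   -0.] [-24.  34. 146. 156.  86. -90.]
20 180 25 1 [513. -28.  91.] [-180.  -86.   25.] [-
[... 2280 characters left out ...]
22.   23.   45. -147.]
50 220 -25 -1 [524.  -7. 176.] [-180.   24.  155.] [ -3.  -9. 124. -13.  43. -61.]
50 220 0 -1 [522. -15. 176.] [-180.   24.  180.] [ -12.  -12.  126.    7.   42. -107.]
50 220 25 1 [485. -41. 140.] [-180.  -56.   25.] [-44.  -9. 143.  76.  53. -33.]
50 220 25 -1 [524. -23. 176.] [-180.   24. -155.] [ -20.   -9.  123.   22.   50. -147.]
50 260 -25 -1 [501.   4. 207.] [-180.   24.  155.] [ -2. -15. 125. -12.  48. -60.]
50 260 0 -1 [497. -15. 207.] [-180.   24.  180.] [ -13.  -18.  127.    7.   47. -107.]
50 260 25 1 [462. -52. 170.] [-180.  -56.   25.] [-49. -17. 144.  69.  58. -26.]
50 260 25 -1 [501. -34. 207.] [-180.   24. -155.] [ -23.  -14.  124.   22.   55. -148.]
```

```bash
python3 - <<'E'
from h import *
p,r=look((541,-15,108),0,30,260,-1)
goto(p,r)
grip(0)
c=wcam();im=get_image('wrist')[::-1,::-1]
cv2.imwrite('pics/w1.png',cv2.resize(im[:,:,::-1],(800,600),interpolation=cv2.INTER_CUBIC))
np.savez('w1.npz',R=c['R'],t=c['t'])
for X in [(541,-31.5,98),(540,7,126)]:
    u,v=proj(c,X);print('flipped view px',(559-u)*800/560,(419-v)*600/420)
o=get_obs();print(o['t'],o['tcp_pos'],o['wrist_force'],o['grip_width'])
E
```

```text
flipped view px 435.1814461636756 318.00230073295256
flipped view px 355.7335377789691 268.80810322715814
3.8417 [466.36230129 -15.14376083 183.68535231] [-0.33388624  0.45449929  0.33701369] 0.11545643722858273
```

View pics/w1.png

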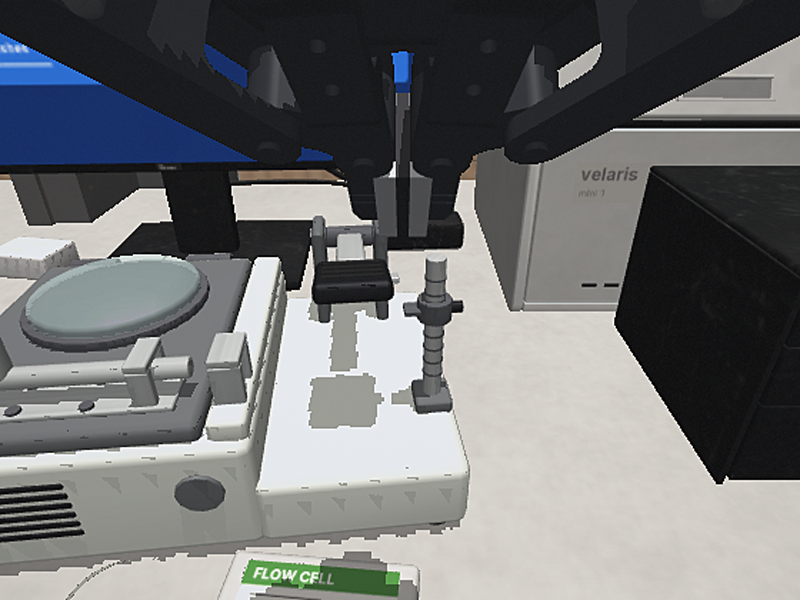

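The wrist view shows the pad at (352,285), the tooth at about (396,279) and the collar at (434,310). The finger tip seems to be near (404,308), so I'll zoom in.

```bash
python3 - <<'E'
import cv2
im=cv2.imread('pics/w1.png')[220:420,290:490]
cv2.imwrite('pics/w1c.png',cv2.resize(im,(600,600),interpolation=cv2.INTER_NEAREST))
E
```

```text
(no output)
```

View pics/w1c.png

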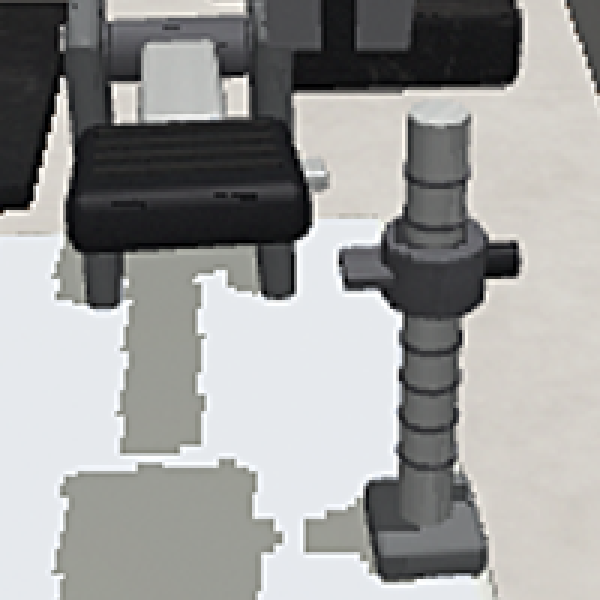

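```bash
python3 - <<'E'
from h import *
d=np.load('w1.npz');c=dict(W);c['R']=d['R'];c['t']=d['t']
V=lambda u,v:(559-(u+.5)*.7+.5,419-(v+.5)*.7+.5)
C=lambda u,v:V(290+u/3,220+v/3)
post=at_z(c,C(440,113),131);print('post',post)
tooth=at_z(c,C(329,174),121);print('tooth',tooth)
pad4=[at_z(c,C(*q),126) for q in [(85,125),(283,122)]];print('pad back corners',pad4)
FR=at_z(c,V(466,462),44);print('FRtop',FR,'console BL',at_z(c,V(258,490),44))
y=np.radians(5.4);n=np.array([np.cos(y),np.sin(y),0])
for nm,uv in [('tip',C(341,266)),('tiptop',C(341,251)),('tipbot',C(341,286)),('tooth',C(329,174)),('collar top',C(440,230)),('posttop',C(440,113))]:
    o,dd=ray(c,uv)
    for off in(0,3):
        print(nm,off,np.round(o+dd*(n@(post-n*off-o))/(n@dd),1))
ct=get_calibration('top');
E
```

```text
post [541.9477885  -31.12052842 131.        ]
tooth [540.41800893 -13.660748   121.        ]
pad back corners [array([547.98498186,  25.88792886, 126.        ]), array([549.10537911,  -6.15469519, 126.        ])]
FRtop [497.14115832 -45.51365085  44.        ] console BL [480.52442617  50.45283192  44.        ]
tip 0 [540.5 -15.6 103.9]
tip 3 [537.5 -15.6 105.7]
tiptop 0 [540.5 -15.6 106.7]
tiptop 3 [537.5 -15.6 108.5]
tipbot 0 [540.5 -15.6 100. ]
tipbot 3 [537.5 -15.6 101.9]
tooth 0 [540.3 -13.7 121.1]
tooth 3 [537.3 -13.7 122.6]
collar top 0 [542.  -31.8 109.8]
collar top 3 [539.  -31.6 111.6]
posttop 0 [541.9 -31.1 131. ]
posttop 3 [538.9 -30.9 132.4]
```

```bash
cat >> h.py <<'E'
UY=np.array([-np.sin(np.radians(5.4)),np.cos(np.radians(5.4)),0])
E
python3 - <<'E'
from h import *
K=np.array([498.8,158.3,0])
s=K+UY*40
goto((440,100,260),(180,0,95.4)); goto(s+[0,0,190],(180,0,95.4))
print(get_obs()['joint_pos'].round(1) if hasattr(get_obs()['joint_pos'],'round') else get_obs()['joint_pos'])
move_l(s+[0,0,113]);wait(.1)
o=get_obs();b=np.array(o['wrist_force']);print(o['t'],b.round(2))
d=40;d=24;move_l(s*0+K+UY*d+[0,0,113],speed=60)
while d>-40:
    f=np.array(get_obs()['wrist_force'])-b
    print(d,get_obs()['t'].__round__(2),f.round(1),np.round(get_obs()['tcp_pos'],1))
    if np.linalg.norm(f)>9: break
    d-=4; move_l(K+UY*d+[0,0,113],speed=60)
E
```

```text
[ 1.430e+01  3.500e+00  1.071e+02 -1.000e-01  6.950e+01  8.800e+00]
7.15 [-0.14 -0.7   1.13]
24 7.57 [ 0.2  0.4 -1.5] [496.7 181.8 113.1]
20 7.82 [ 0.3 -0.   0.2] [496.9 178.1 112.9]
16 8.07 [ 0.2  1.  -2.2] [497.3 174.3 113. ]
12 8.32 [-0.3  2.1 -1. ] [497.7 170.2 113. ]
8 8.57 [ 0.5  2.2 -2.4] [498.2 166.  113. ]
4 8.82 [ 1.2  2.2 -1.6] [498.5 161.8 113. ]
0 9.07 [ 0.9  1.  -2. ] [498.9 157.9 113.1]
-4 9.32 [ 0.2  0.8 -1.2] [499.3 153.9 113.1]
-8 9.57 [ 0.7  1.8 -1.3] [499.7 150.  113.1]
-12 9.82 [1.5 1.  0. ] [500.  146.  113.1]
-16 10.07 [1.2 1.5 0.3] [500.4 142.  113. ]
-20 10.32 [ 1.3  0.9 -0.6] [500.7 138.  113. ]
-24 10.57 [ 0.9  8.3 -1.8] [500.9 135.9 113.1]
-28 10.82 [-0.2 18.2 -0.3] [501.  135.7 113.2]
```

```bash
python3 - <<'E'
from h import *
o=np.array(get_obs()['tcp_pos']);move_l(o+UY*6,speed=80)
o=o+UY*6; move_l([o[0]-60,o[1]+10,250],speed=250)
save('top','t2.png',(145,195,265,285),6)
save('side','s2.png',(240,210,300,290),7)
print(get_obs()['t'],get_obs()['wrist_force'])
for cam in('top','side'):
  for n in ['bolt_knob']: print(n,[(np.round(d['extent'],1).tolist(),round(d['score'],2)) for d in spot_in(n,cam)[:2]])
E
```

```text
11.9583 [ 0.0564991  -0.22300381 -0.6010514 ]
bolt_knob [([201.2, 224.0, 47.5, 3.6], 0.7)]
bolt_knob [([240.2, 321.8, 16.8, 33.7], 0.68), ([275.8, 255.6, 8.9, 33.1], 0.61)]
```

View pics/t2.png

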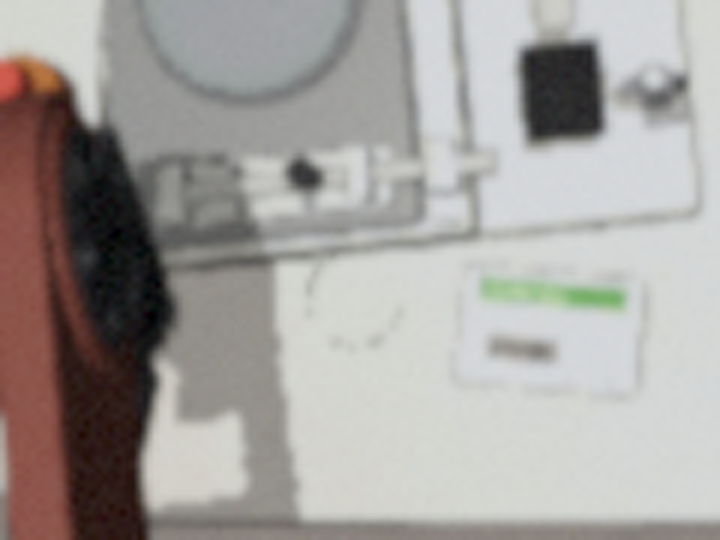

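View pics/s2.png

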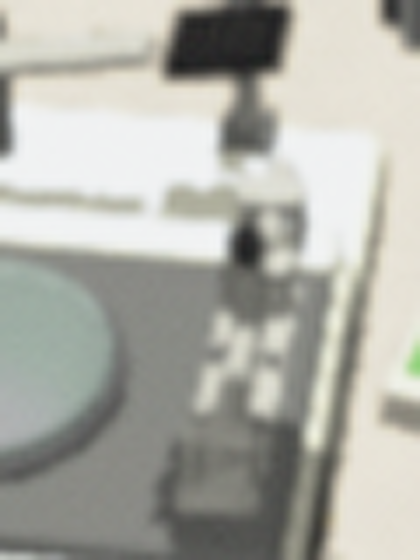

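The rod passes through the keeper (knob at about (195,224) in the top image) and the stop took 18 N, so the bolt is home. Next is the paddle, with the tool tilted so the wrist camera sees both the tooth and the pointer.

```bash
python3 - <<'E'
from h import *
r=(180,30,-174.6)
P=np.array([547.,9.,0])
print(solve_ik(P+[0,0,175],r),solve_ik(P+[0,0,110],r))
goto((440,60,260),r); goto(P+[0,0,165],r)
move_l(P+[0,0,138],speed=120);wait(.15)
b=np.array(get_obs()['wrist_force'])
for z in (134,131,128,125,122,119):
    move_l(P+[0,0,z],speed=60)
    o=get_obs();f=np.array(o['wrist_force'])-b;print(z,round(o['t'],2),f.round(1),np.round(o['tcp_pos'],1))
    if abs(f[2])>9: break
wait(.2);o=get_obs();print((np.array(o['wrist_force'])-b).round(1),np.round(o['tcp_pos'],1))
c=wcam();im=get_image('wrist')[::-1,::-1]
cv2.imwrite('pics/w2full.png',im[:,:,::-1]);np.savez('w2.npz',R=c['R'],t=c['t'])
u,v=proj(c,(540,-14,110));u,v=int(559-u),int(419-v);print(u,v)
x0=max(u-70,0);y0=max(v-60,0);cv2.imwrite('pics/w2.png',cv2.resize(im[y0:y0+120,x0:x0+140,::-1],(700,600),interpolation=cv2.INTER_CUBIC))
E
```

```text
[ -10.96751277  -10.56428507  126.90626868   14.04507553   35.49151552
 -115.78339911] [ -10.96751277   -3.62891299  129.18909174   18.32075102   26.63094986
 -120.75902055]
134 15.14 [-2.2 -0.4 -0.5] [546.9   9.  134. ]
131 15.39 [-0.8  0.5 -0.1] [546.7   9.  130.5]
128 15.64 [-0.5 -0.4  3.6] [547.6   8.8 128.6]
125 15.89 [ 0.5 -1.7  3.4] [547.9   8.8 125.8]
122 16.14 [ 0.1 -1.4  4.6] [547.6   8.8 122.4]
119 16.39 [-0.2 -1.3  4.7] [547.4   8.8 119.3]
[-0.3 -1.1  4.4] [547.4   8.8 119.4]
335 177
```

View pics/w2.png

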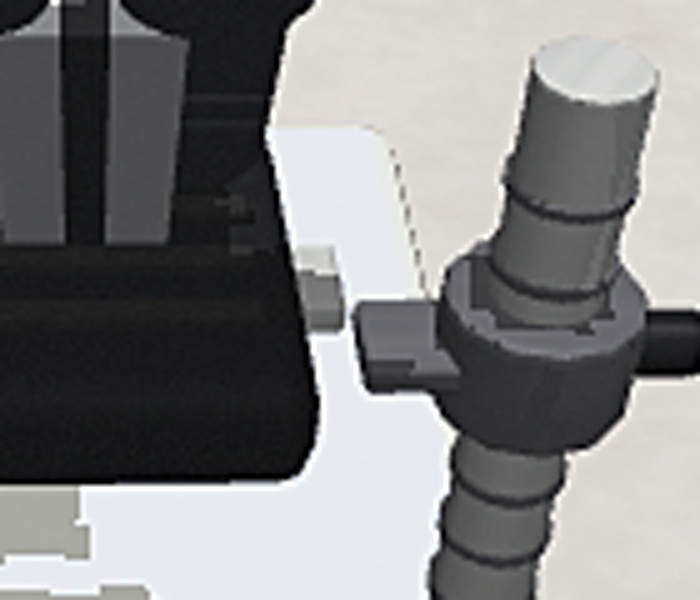

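```bash
cat > m.py <<'E'
from h import *
def height(fn,x0,y0,sc,pts,post=(541.9,-31.1,0)):
    d=np.load(fn);c=dict(W);c['R']=d['R'];c['t']=d['t'];n=np.array([np.cos(np.radians(5.4)),np.sin(np.radians(5.4)),0])
    out={}
    for k,(u,v) in pts.items():
        uu=559-(x0+(u+.5)/sc-.5);vv=419-(y0+(v+.5)/sc-.5)
        o,dd=ray(c,(uu,vv));out[k]=np.round(o+dd*(n@(np.array(post)-o))/(n@dd),1)
    return out
E
python3 - <<'E'
from m import *
print(height('w2.npz',265,117,5,{'tooth':(342,289),'tip':(358,347),'posttop':(595,70)}))
E
```

```text
{'tooth': array([540.2, -12.8, 111.3]), 'tip': array([540.4, -14.8, 104.9]), 'posttop': array([541.8, -30.1, 132.6])}
```

```bash
python3 - <<'E'
from h import *
p=np.array([547,9,112.6]);move_l(p,speed=30);wait(.3)
o=get_obs();print(round(o['t'],2),np.round(o['wrist_force'],1),np.round(o['tcp_pos'],1))
c=wcam();im=get_image('wrist')[::-1,::-1]
np.savez('w3.npz',R=c['R'],t=c['t'])
u,v=proj(c,(540,-14,105));x0,y0=int(559-u)-70,int(419-v)-60;print(x0,y0)
cv2.imwrite('pics/w3.png',cv2.resize(im[y0:y0+120,x0:x0+140,::-1],(700,600),interpolation=cv2.INTER_CUBIC))
E
```

```text
17.31 [-2.2 -2.5  6. ] [546.7   8.8 112.6]
264 115
```

View pics/w3.png

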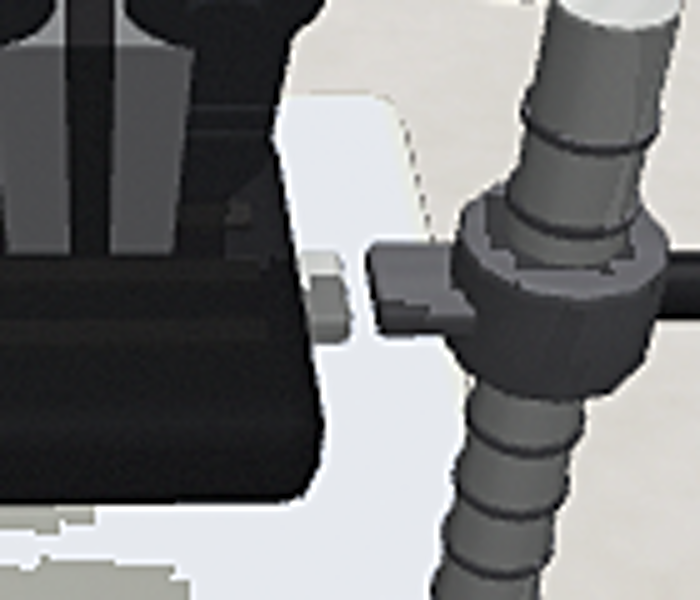

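Tooth (centre row ≈297) and pointer (≈289) are level to within about 1 mm. The pressed pad sits about 2 mm nearer the robot than the pointer, so the tooth is really slightly above it. I'll lower by 0.4 mm and hand in.

```bash
python3 - <<'E'
from h import *
move_l([547,9,112.2],speed=20);wait(.6)
a=get_obs();wait(.4);o=get_obs();print(round(o['t'],2),np.round(a['tcp_pos'],2),np.round(o['tcp_pos'],2),np.round(o['wrist_force'],1))
print(sign_off())
E
```

```text
18.61 [546.68   8.86 112.13] [546.7    8.85 112.17] [-1.1 -2.1  6.1]
the job is handed in; nothing more can be done
None
```

The bolt was pushed home first, against its stop under 18 N. The paddle is now held steady with its tooth at the pointer, to within about 1 mm by the wrist camera, and the job was handed in at 18.6 s.

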